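# Gauge a fired clay tube in the bench caliper

## Task

Take the hollow fired-clay tube from among the test pieces and stand it upright on the bed of the bench caliper, between the two jaws and on the middle line of the bed. Then slide the moving jaw along until the tube is held between both jaws, touching each, without tilting the jaw, and let go.

Things in the scene. Friction and masses are not known exactly. Their poses are not given: they have to be found in the camera images.
- tube_center (a point): Centre (half-way up) of the loose hollow fired-clay tube: 44 mm outside, 24 mm bore, 64 mm high, about 0.14 kg, standing upright on the bench; z along the bore. Two unwanted loose pieces of the same clay stand near, in any order: a slimmer solid rod (32 mm diameter, 70 mm high) and a solid square block (44 x 44 mm, 50 mm high).
- fixed_jaw (a point): On the bed's top, on its middle line, at the foot of the fixed jaw's face. Wooden bed 110 x 300 mm, top 20 mm above the bench, fixed to it; aluminium jaws 60 mm wide, 14 mm thick, tops 55 mm above the bed. y: along the bed, the way the moving jaw closes; z up; x across. Here the tube touches this jaw with its centre at y = -22 mm, and stands on the bed with it at z = 32 mm.
- jaw_grip (a point): In the moving jaw's grip fin (20 mm across the bed, 42 mm along it), which stands behind the jaw plate; axes as the fixed jaw. 36 mm behind the plate's face, 22 mm behind its back, 40 mm above the bed; fin and plate end 15 mm higher, the foot's top is 32 mm lower. Pinch it from above across the 20 mm. Pushed hard near its top the jaw rocks about its foot (spring, 6 N m/rad).
- carriage (a joint): Position of the moving jaw along the bed in m, growing as it closes. The gap between the jaw faces is 0.135 minus this value. It starts at 0 to 0.035, is about 0.091 when both jaws touch the tube, and stops at 0.125. Sliding takes about 2 N; it stays where it is left.
Mind the look-alikes: they are no part of the job. What is shaped like the part that bears tube_center but black or turquoise is not meant.

How it is judged:
On the way, in this order (a step that is already met when the one before it is completed fails the run):
1. the tube stands upright on the caliper's bed between the jaws, within 20 mm of the middle line (x of tube_center in the frame of fixed_jaw between -0.02 and 0.02 m and y of tube_center in the frame of fixed_jaw between -0.12 and -0.015 m and z of tube_center in the frame of fixed_jaw between 0.026 and 0.038 m and angle between tube_center's own z axis and vertical below 0.18 rad), for 0.2 s.
2. the moving jaw touches the tube (over 0.5 N, for a moment is enough) with the tube against the fixed jaw (contact force between jaw and tube above 0.5 N and y of tube_center in the frame of fixed_jaw above -0.028 m and value of joint carriage above 0.085 m).
At the end, for the whole second after the job is handed in: The tube stands at rest and upright (within 10 degrees) on the caliper's bed, within 20 mm of the middle line, between the jaws and within 6 mm of touching the fixed jaw, and the moving jaw is closed on it (carriage beyond 0.085, so no more than 6 mm of slack in all) (x of tube_center in the frame of fixed_jaw between -0.02 and 0.02 m and y of tube_center in the frame of fixed_jaw between -0.028 and -0.015 m and z of tube_center in the frame of fixed_jaw between 0.026 and 0.038 m and angle between tube_center's own z axis and vertical below 0.18 rad and value of joint carriage above 0.085 m and linear speed of tube below 0.02 m/s).
It fails at once if the moving jaw is tilted more than 11 degrees from upright (angle between jaw_grip's own z axis and vertical above 0.2 rad).
It also fails if it takes over 51 s, if anything falls off the work surface, if the arm or the gripper's body presses on something with over 40 N, if the wrist force passes 120 N, or if a joint passes its speed limit or range.

## Robot

A 7-joint arm with a two-finger parallel gripper is mounted at the origin on the work surface. World frame = base frame: x ahead of the robot, y to its left, z up, the work surface at z = 0. Lengths are in m, angles in rad, forces in N, time in s.
With the tool pointing down it reaches from about 0.35 to 0.9 m from the base axis. Payload 8.1 kg.
Tool frame: the origin (TCP) lies between the finger pads; the fingertips stand 19 mm ahead of it and the grasp point (between the pads) is the TCP; y points along the fingers, x is the direction in which the jaws open and shut, and the axes are right-handed (so a half turn about y gives the same grasp; the last joint's range is limited). The gripper opens to 92 mm and grips with 3 to 60 N. Pads are 19 mm wide; open, the fingers measure 130 mm over their backs; the gripper's body (75 mm by 190 mm) begins 47 mm behind the grasp point.
Start: joints at [1.135, 0.434, 0.025, 1.573, -0.012, 1.134, -0.075], TCP at [0.204, -0.591, 0.246] pointing down, gripper open.
Joint ranges: [-2.62, 2.62], [-0.44, 2.09], [-1.27, 1.32], [0.08, 2.57], [-1.32, 4.46], [0.12, 2], [-2.74, 2.74]. Speed limits (rad/s): [2.22, 2.22, 3.01, 3.01, 3.14, 3.14, 3.14].

## Interface

Orientations are given as a rotation vector (axis times angle).
In Python, from cell import arm gives the robot as it stands.
- The arm moves only by the tool move_arm, never from a script. Its argument "series" is a list of rows, each an object of numbers: "x", "y", "z": the shift along the tool's x, y, z in cm; "rx", "ry", "rz": the turn, a rotation vector about the tool's x, y, z in rad. In form: [{"x": .., "y": .., "z": .., "rx": .., "ry": .., "rz": ..}, ...]. A call has 1 to 12 rows; each row shifts and turns the pose as measured when the row begins, along the tool's axes as they then stand; what a row does not reach is not made up. A row lasts 1/8 s, in which the tool goes at most 62.5 mm and 10.7 degrees, less where a joint would pass 70% of its speed; a pose out of reach is approached as far as the arm can. A call is refused whole if a number of a shift passes 6.25 or a number of a turn 0.188, either way. A call with a gripper value outside its range is refused whole. "jaw" is the finger opening in cm, from 0 to 9.18, set as the call begins (left out, the last holds). The fingers move at their own pace and stop on an object; "newtons" is the grip in N (left out, the last holds). Time passes only in rows, so rows that do not move let the fingers close. It gives the time, the measured TCP pose, the force and the opening at its end, in the units of the state.
- arm.observe(): the state, without advancing time (a new reading comes with each control period).
- arm.get_image(name): name is "scene" or "top" or "wrist"; returns the picture (480x640x3 uint8, blue, green, red); there is no depth.
- arm.camera_params(name): a dict with "K" (3x3 intrinsics, pixels), "R" (3x3) and "t" (3): a world point X has camera coordinates R X + t; the wrist camera has in their place "tool_from_camera" (4x4, takes a point from camera to tool coordinates, whose origin is the TCP and whose axes are the tool frame's). Camera axes: x right, y down, z forward; pixel columns grow to the right and rows downward; lengths in m; the calibration is good to about 2 mm. The wrist camera is an equidistant fisheye: a pixel r from the principal point sees the ray r / f radians off the axis. A picture is of the moment at which its call begins: read the wrist's pose just before it. camera_params takes no time and is no camera call.
- arm.sign_off(): hands the job in, once; it reports no verdict.
The state is a dict: "clock": time; "joints": joint angles; "dq": joint speeds; "joint_efforts": joint torques, N m; "position": TCP position; "ee_rot": TCP orientation; "force": force on the tool from outside, world axes, zero at the start; "ft_torque": the same for the moment, N m; "width": opening from 0.0 (shut) to 1.0 (fully open).
Only numpy, scipy, OpenCV 4.12 (cv2) and the standard library are available. Lean on these libraries where they do the work, as an engineer would, in place of code of your own. Each camera call takes 0.05 s, during which the arm holds its last target.

## Working session

There is one attempt and no reset: what is moved stays moved. The work goes in short steps, Python scripts to look and compute and a tool call to move; the robot and the scene stay as the last step left them, time stands still between calls to the robot, and variables do not carry over. Pictures are saved under pics/ and viewed, and the job is handed in when it is done.

Besides the shell and the picture viewer there is one more tool, called after "Emit:" as name(argument=value, ...) on one line, values as JSON. move_arm: Moves the arm, as the interface text tells. Its arguments: {"type":"object","properties":{"series":{"type":"array","items":{"type":"object","properties":{"x":{"type":"number"},"y":{"type":"number"},"z":{"type":"number"},"rx":{"type":"number"},"ry":{"type":"number"},"rz":{"type":"number"}}}},"jaw":{"type":"number"},"newtons":{"type":"number"}},"required":["series"]}

```bash
mkdir -p pics; ls
python3 - <<'E'
from cell import arm
import cv2,numpy as np
s=arm.observe();print(s)
for n in("scene","top","wrist"):
    cv2.imwrite(f"pics/{n}0.png",arm.get_image(n)); p=arm.camera_params(n)
    print(n,{k:np.round(v,4).tolist() for k,v in p.items()})
E
```

```text
pics
{'clock': 0.0, 'joints': array([ 1.13539423,  0.43523707,  0.0249496 ,  1.57409977, -0.01155783,
        1.13401374, -0.07508635]), 'dq': array([-0.00119695, -0.00230587,  0.00029964, -0.00059483,  0.00133464,
       -0.00044316,  0.00070988]), 'joint_efforts': array([-7.87079480e-04, -6.67848659e+01,  9.84308347e-01, -3.14468479e+01,
       -6.07571541e-02,  4.27750975e-02,  2.44200037e-04]), 'position': array([ 0.20397051, -0.59026157,  0.24493492]), 'ee_rot': array([-1.34764473,  0.96170478, -0.95937389]), 'force': array([-0.82632859, -0.08905557, -0.33649424]), 'ft_torque': array([0.01995983, 0.03741574, 0.00476653]), 'width': 0.9993503436955495}
scene {'K': [[593.2108, 0.0, 322.6166], [0.0, 593.2108, 240.4799], [0.0, 0.0, 1.0]], 'R': [[-0.896, 0.444, -0.0059], [0.2955, 0.5862, -0.7543], [-0.3315, -0.6776, -0.6565]], 't': [0.5059, -0.1021, 1.1728]}
top {'K': [[436.7362, 0.0, 320.0572], [0.0, 436.7362, 239.6488], [0.0, 0.0, 1.0]], 'R': [[0.0131, -0.9993, 0.0354], [-0.994, -0.0168, -0.1082], [0.1087, -0.0338, -0.9935]], 't': [-0.041, 0.5743, 0.8829]}
wrist {'K': [[371.6483, 0.0, 320.031], [0.0, 371.6483, 236.3511], [0.0, 0.0, 1.0]], 'tool_from_camera': [[1.0, 0.0001, 0.0002, 0.0002], [-0.0002, -0.2849, 0.9586, -0.1381], [0.0001, -0.9586, -0.2849, 0.0775], [0.0, 0.0, 0.0, 1.0]]}
```

View pics/scene0.png

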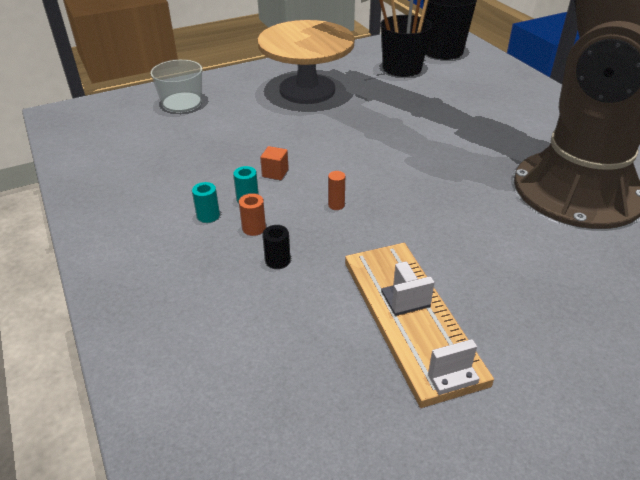

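View pics/top0.png

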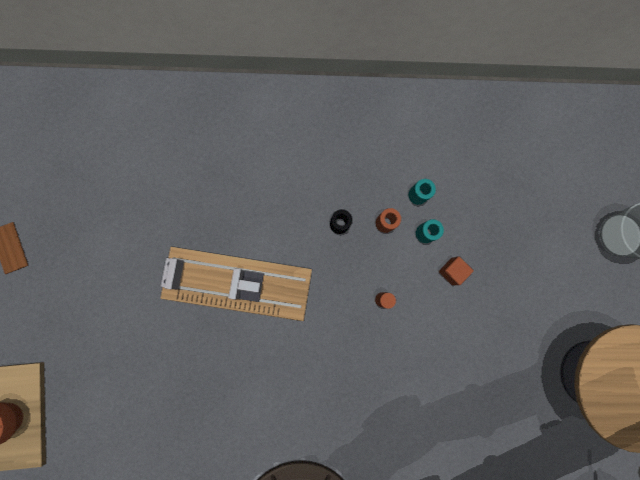

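View pics/wrist0.png

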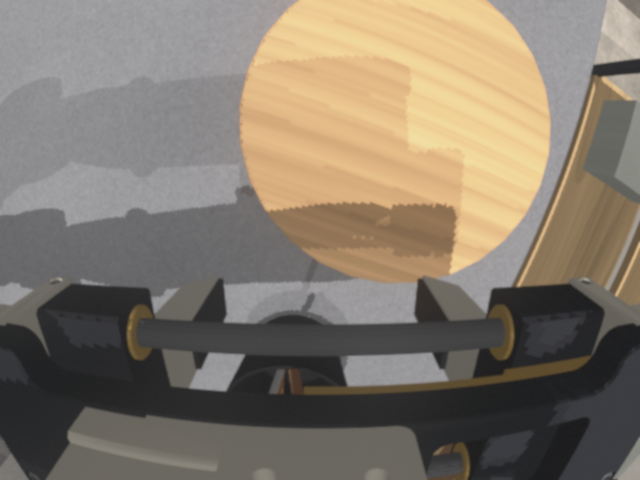

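Candidates in the top image: tubes that are orange (390,220), black (341,222) and turquoise (425,190) and (432,231), plus the orange rod (387,300) and the orange block (458,271). The orange one with a bore fits the description. I'll check it in a crop and measure.

```bash
cat > h.py <<'E'
import numpy as np,cv2
from cell import arm
from scipy.spatial.transform import Rotation as Ro
def ray(n,px):
    p=arm.camera_params(n);K,R,t=map(np.array,(p["K"],p["R"],p["t"]))
    d=R.T@np.linalg.inv(K)@np.array([px[0],px[1],1.]);return -R.T@t.ravel(),d
def onz(n,px,z):
    o,d=ray(n,px);return o+d*(z-o[2])/d[2]
def proj(n,X):
    p=arm.camera_params(n);K,R,t=map(np.array,(p["K"],p["R"],p["t"]))
    c=K@(R@np.array(X)+t.ravel());return c[:2]/c[2]
def wray(s,px):
    p=arm.camera_params("wrist");K=np.array(p["K"]);T=np.array(p["tool_from_camera"])
    u=np.array([px[0]-K[0,2],px[1]-K[1,2]]);r=np.linalg.norm(u);th=r/K[0,0]
    d=np.array([*(u/max(r,1e-9)*np.sin(th)),np.cos(th)])
    Q=Ro.from_rotvec(s["ee_rot"]).as_matrix()
    return Q@T[:3,3]+s["position"],Q@T[:3,:3]@d
def wonz(s,px,z):
    o,d=wray(s,px);return o+d*(z-o[2])/d[2]
E
python3 - <<'E'
from h import *
top=cv2.imread("pics/top0.png");sc=cv2.imread("pics/scene0.png")
hsv=cv2.cvtColor(top,cv2.COLOR_BGR2HSV)
m=cv2.inRange(hsv,(3,130,60),(14,255,255))
cs,_=cv2.findContours(m,cv2.RETR_CCOMP,cv2.CHAIN_APPROX_NONE)
for c in cs:
    if cv2.contourArea(c)>25:
        (x,y),r=cv2.minEnclosingCircle(c);print(x,y,r,cv2.contourArea(c),onz("top",(x,y),.064))
c1=cv2.resize(top[160:340,150:330],None,fx=3.2,fy=3.2,interpolation=cv2.INTER_CUBIC)
cv2.imwrite("pics/c1.png",c1)
c2=cv2.resize(top[170:320,320:490],None,fx=2.3,fy=2.3,interpolation=cv2.INTER_CUBIC)
c3=cv2.resize(sc[130:290,180:350],None,fx=2.3,fy=2.3,interpolation=cv2.INTER_CUBIC)
cv2.imwrite("pics/c2.png",np.hstack([c2,c3[:345]]) if c2.shape[0]==c3[:345].shape[0] else c2)
cv2.imwrite("pics/c4.png",cv2.resize(top[235:330,150:325],None,fx=4.5,fy=4.5,interpolation=cv2.INTER_CUBIC))
s=arm.observe();print(Ro.from_rotvec(s["ee_rot"]).as_matrix().round(3))
E
```

```text
0.5 422.5 20.506195068359375 450.0 [0.21437816 0.56702241 0.064     ]
387.06781005859375 300.11016845703125 7.9330549240112305 168.5 [ 0.4519254  -0.16702074  0.064     ]
458.5 270.5 13.58317756652832 409.5 [ 0.51319489 -0.31296117  0.064     ]
9.0 248.0 25.318077087402344 897.0 [0.54447058 0.58055499 0.064     ]
389.34210205078125 218.65789794921875 10.678284645080566 307.5 [ 0.6168938  -0.17229136  0.064     ]
389.97369384765625 218.65789794921875 6.416521072387695 106.0 [ 0.61691806 -0.17358966  0.064     ]
[[ 0.327 -0.     0.945]
 [-0.945  0.001  0.327]
 [-0.001 -1.    -0.   ]]
```

View pics/c2.png

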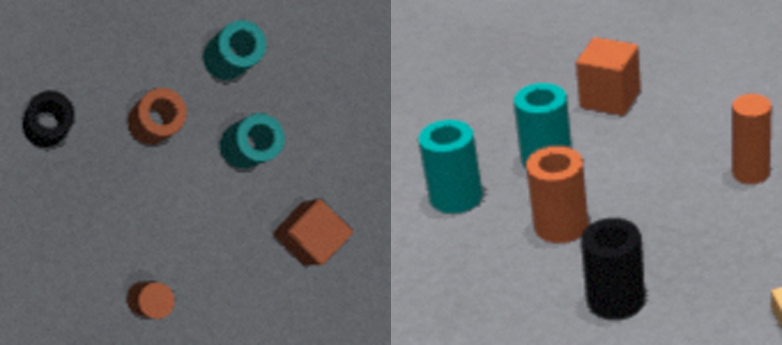

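View pics/c4.png

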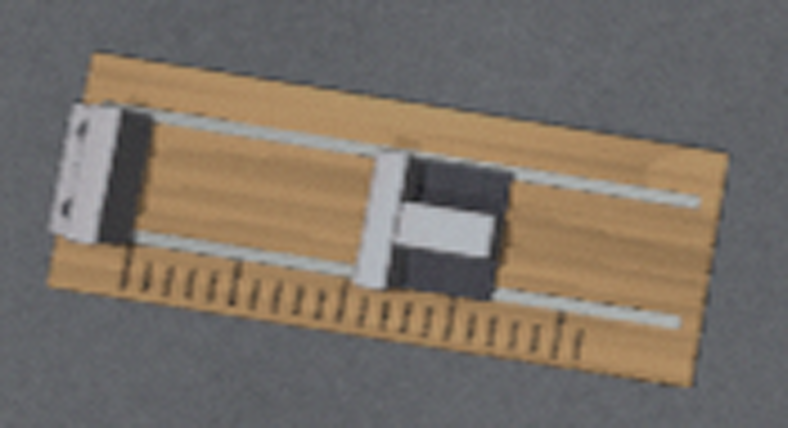

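Run:
```python
from h import *
f=lambda p,z:onz("top",(p[0]/4.5+150-.4,p[1]/4.5+235-.4),z)
C=[f(p,.02) for p in((93,53),(728,153),(692,386),(50,288))]
for c in C:print(c.round(4))
for a,b in((0,1),(1,2),(2,3),(3,0)):print(np.linalg.norm(C[a]-C[b]).round(4))
e=(C[0]+C[3])/2;g=(C[1]+C[2])/2
Y=(e-g);Y/=np.linalg.norm(Y);X=np.array([Y[1],-Y[0],0]);print("end mid",e,g,"Y",Y,np.arctan2(Y[1],Y[0]))
def rel(p,z):
    d=f(p,z)-e;print(p,z,"x",(d@X).round(4),"y",(d@Y).round(4))
for p in((120,108),(98,243)):rel(p,.075)
for p in((153,115),(130,245)):rel(p,.02)
for p in((383,150),(355,285),(410,153),(382,290)):rel(p,.075)
for p in((493,210),(490,257)):rel(p,.075)
for p in((341,222),(425,190),(432,231)):print(onz("top",p,.064))
print(ray("top",(0,0))[0])
```

```text
[0.5567 0.2807 0.02  ]
[ 0.5146 -0.0153  0.02  ]
[ 4.069e-01 -3.000e-04  2.000e-02]
[0.4482 0.2948 0.02  ]
0.299
0.1087
0.298
0.1094
end mid [0.50243072 0.28777836 0.02      ] [ 0.46073431 -0.00777523  0.02      ] Y [0.13969564 0.99019449 0.        ] 1.4306422905871536
(120, 108) 0.075 x 0.0304 y -0.0328
(98, 243) 0.075 x -0.0285 y -0.0345
(153, 115) 0.02 x 0.0306 y -0.032
(130, 245) 0.02 x -0.0299 y -0.0328
(383, 150) 0.075 x 0.03 y -0.1486
(355, 285) 0.075 x -0.0295 y -0.1469
(410, 153) 0.075 x 0.0305 y -0.1605
(382, 290) 0.075 x -0.0299 y -0.1587
(493, 210) 0.075 x 0.0115 y -0.2003
(490, 257) 0.075 x -0.0088 y -0.2025
[ 0.6081741  -0.07337329  0.064     ]
[ 0.67809915 -0.24658956  0.064     ]
[ 0.5930204  -0.25990365  0.064     ]
[ 0.47543288 -0.0014272   0.9407361 ]
```

```bash
cat >> h.py <<'E'
def plan(tgt,N,X=(0.99019,-0.1397,0)):
    s=arm.observe();Q=Ro.from_rotvec(s["ee_rot"]);p=np.array(s["position"])
    x=np.array(X);x/=np.linalg.norm(x);y=np.array([0,0,-1.]);G=Ro.from_matrix(np.c_[x,y,np.cross(x,y)])
    rv=(Q.inv()*G).as_rotvec()/N;d=(np.array(tgt)-p)/N
    print("t",s["clock"].__round__(2),"pos",p.round(4),"F",np.round(s["force"],1),"w",round(s["width"]*9.18,2),"rot left",(rv*N).round(3))
    for i in range(N):
        print((Q.inv().apply(d)*100).round(2).tolist(),rv.round(3).tolist());
        if i and np.abs(rv).max()<1e-2: break
        Q=Q*Ro.from_rotvec(rv)
E
python3 -c "
from h import *
plan((.6165,-.172,.2),12)"
```

```text
t 0.15 pos [ 0.204  -0.5904  0.2452] F [-0.1  1.  -0.2] w 9.18 rot left [-0.000e+00 -1.098e+00 -1.000e-03]
[-2.17, 0.38, 4.39] [-0.0, -0.091, -0.0]
[-1.76, 0.38, 4.57] [-0.0, -0.091, -0.0]
[-1.34, 0.38, 4.71] [-0.0, -0.091, -0.0]
[-0.9, 0.38, 4.81] [-0.0, -0.091, -0.0]
[-0.46, 0.38, 4.87] [-0.0, -0.091, -0.0]
[-0.01, 0.38, 4.9] [-0.0, -0.091, -0.0]
[0.44, 0.38, 4.88] [-0.0, -0.091, -0.0]
[0.88, 0.38, 4.82] [-0.0, -0.091, -0.0]
[1.32, 0.38, 4.72] [-0.0, -0.091, -0.0]
[1.74, 0.38, 4.58] [-0.0, -0.091, -0.0]
[2.15, 0.38, 4.4] [-0.0, -0.091, -0.0]
[2.55, 0.38, 4.18] [-0.0, -0.091, -0.0]
```

Emit:
move_arm(series=[{"x":-2.2,"y":0,"z":4.4,"ry":-0.09},{"x":-1.8,"y":0,"z":4.6,"ry":-0.09},{"x":-1.3,"y":0,"z":4.7,"ry":-0.09},{"x":-0.9,"y":0.2,"z":4.8,"ry":-0.09},{"x":-0.5,"y":0.4,"z":4.9,"ry":-0.09},{"x":0,"y":0.4,"z":4.9,"ry":-0.09},{"x":0.4,"y":0.4,"z":4.9,"ry":-0.09},{"x":0.9,"y":0.4,"z":4.8,"ry":-0.09},{"x":1.3,"y":0.4,"z":4.7,"ry":-0.09},{"x":1.7,"y":0.4,"z":4.6,"ry":-0.09}], jaw=9.18)

```text
invalid input
```

```bash
python3 -c "
from h import *
plan((.6165,-.172,.2),5)"
```

```text
t 0.15 pos [ 0.204  -0.5904  0.2452] F [-0.1  1.  -0.2] w 9.18 rot left [-0.000e+00 -1.098e+00 -1.000e-03]
[-5.21, 0.91, 10.53] [-0.0, -0.22, -0.0]
[-2.8, 0.91, 11.41] [-0.0, -0.22, -0.0]
[-0.24, 0.9, 11.75] [-0.0, -0.22, -0.0]
[2.32, 0.9, 11.52] [-0.0, -0.22, -0.0]
[4.78, 0.9, 10.74] [-0.0, -0.22, -0.0]
```

Emit:
move_arm(series=[{"x":-2.2,"y":0,"z":4.4,"rx":0,"ry":-0.09,"rz":0},{"x":-1.8,"y":0,"z":4.6,"rx":0,"ry":-0.09,"rz":0},{"x":-1.3,"y":0,"z":4.7,"rx":0,"ry":-0.09,"rz":0},{"x":-0.9,"y":0.2,"z":4.8,"rx":0,"ry":-0.09,"rz":0},{"x":-0.5,"y":0.4,"z":4.9,"rx":0,"ry":-0.09,"rz":0},{"x":0,"y":0.4,"z":4.9,"rx":0,"ry":-0.09,"rz":0},{"x":0.4,"y":0.4,"z":4.9,"rx":0,"ry":-0.09,"rz":0},{"x":0.9,"y":0.4,"z":4.8,"rx":0,"ry":-0.09,"rz":0},{"x":1.3,"y":0.4,"z":4.7,"rx":0,"ry":-0.09,"rz":0},{"x":1.7,"y":0.4,"z":4.6,"rx":0,"ry":-0.09,"rz":0}])

```text
clock: 1.4
position: [0.5519, -0.2327, 0.2157]
ee_rot: [-1.556, 0.254, -0.247]
force: [0.3, -0.3, 0.4]
width: 0.995
```

```bash
python3 -c "
from h import *
plan((.6165,-.172,.2),6)"
```

```text
t 1.4 pos [ 0.5519 -0.2327  0.2157] F [ 0.3 -0.3  0.4] w 9.14 rot left [ 0.    -0.179 -0.004]
[0.71, 0.26, 1.3] [0.0, -0.03, -0.001]
[0.74, 0.26, 1.28] [0.0, -0.03, -0.001]
[0.78, 0.26, 1.25] [0.0, -0.03, -0.001]
[0.82, 0.26, 1.23] [0.0, -0.03, -0.001]
[0.85, 0.26, 1.2] [0.0, -0.03, -0.001]
[0.89, 0.26, 1.18] [0.0, -0.03, -0.001]
```

Emit:
move_arm(series=[{"x":1.4,"y":0.4,"z":2.6,"rx":0,"ry":-0.06,"rz":0},{"x":1.6,"y":0.5,"z":2.5,"rx":0,"ry":-0.06,"rz":0},{"x":1.7,"y":0.6,"z":2.4,"rx":0,"ry":-0.06,"rz":0},{"x":0,"y":0,"z":0,"rx":0,"ry":0,"rz":0},{"x":0,"y":0,"z":0,"rx":0,"ry":0,"rz":0}])

```text
clock: 2.02
position: [0.6202, -0.165, 0.1979]
ee_rot: [-1.566, 0.103, -0.093]
force: [0.3, -0.5, 0.8]
width: 1.001
```

```bash
python3 -c "
from h import *
plan((.6165,-.172,.2),3)
s=arm.observe();im=arm.get_image('wrist');cv2.imwrite('pics/w1.png',im)
h=cv2.cvtColor(im,cv2.COLOR_BGR2HSV);m=cv2.inRange(h,(3,130,60),(14,255,255))
cs,_=cv2.findContours(m,cv2.RETR_CCOMP,cv2.CHAIN_APPROX_NONE)
for c in cs:
  if cv2.contourArea(c)>150:
    e=cv2.fitEllipse(c);print(cv2.contourArea(c),np.round(e[0]),np.round(e[1]),wonz(s,e[0],.064).round(4))
"
```

```text
t 2.02 pos [ 0.6202 -0.165   0.1979] F [ 0.3 -0.5  0.8] w 9.19 rot left [-0.002  0.015 -0.007]
[-0.09, -0.07, -0.25] [-0.001, 0.005, -0.002]
[-0.09, -0.07, -0.25] [-0.001, 0.005, -0.002]
910.5 [234. 381.] [27. 51.] [ 0.5218 -0.2987  0.064 ]
423.0 [127. 263.] [22. 26.] [ 0.4508 -0.1717  0.064 ]
```

View pics/w1.png

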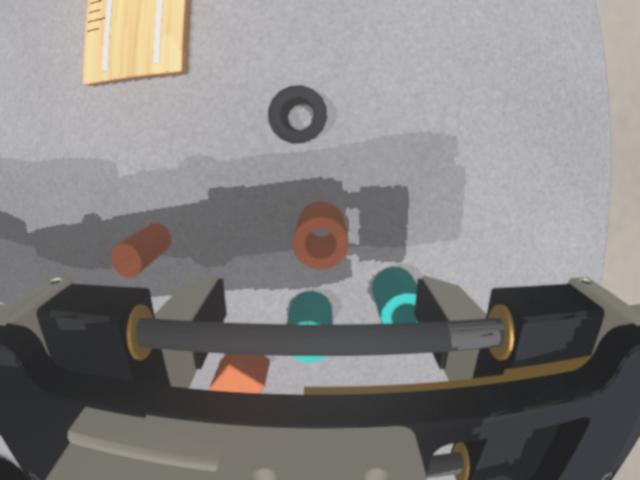

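The wrist image shows the orange tube with its rim centred near (320,241). The black tube is at (298,113) and the turquoise ones are below. I'll measure the rim.

```bash
python3 -c "
from h import *
s=arm.observe()
for p in((320.5,241),(292.5,241),(348,241),(320,268)): print(p,wonz(s,p,.064).round(4))
print((wonz(s,(320.5,241),.064)))
plan((.6165,-.172,.044),5)
cv2.imwrite('pics/w1c.png',cv2.resize(cv2.imread('pics/w1.png')[190:280,270:370],None,fx=6,fy=6,interpolation=2))
"
```

```text
(320.5, 241) [ 0.6193 -0.172   0.064 ]
(292.5, 241) [ 0.598  -0.1693  0.064 ]
(348, 241) [ 0.6403 -0.1746  0.064 ]
(320, 268) [ 0.6162 -0.1939  0.064 ]
[ 0.61932328 -0.17197018  0.064     ]
t 2.08 pos [ 0.6201 -0.1648  0.198 ] F [-0.5 -0.  -0.2] w 9.18 rot left [-0.002  0.015 -0.007]
[-0.03, 3.08, -0.16] [-0.0, 0.003, -0.001]
[-0.04, 3.08, -0.16] [-0.0, 0.003, -0.001]
```

View pics/w1c.png

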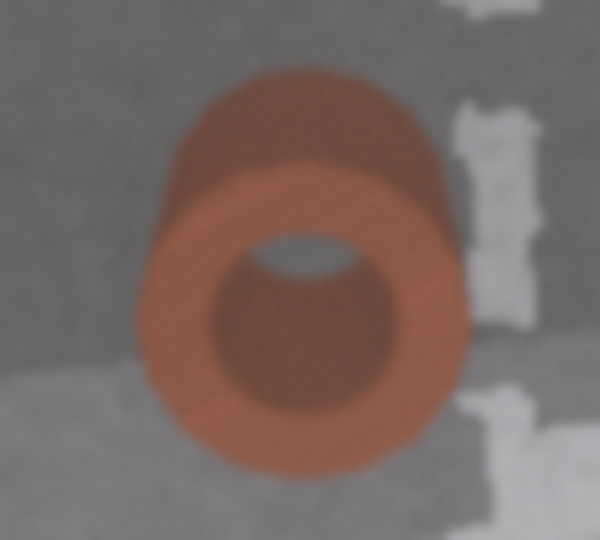

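Emit:
move_arm(series=[{"x":0,"y":1,"z":-0.9,"rx":-0.002,"ry":0.014,"rz":-0.006},{"x":0,"y":3,"z":0,"rx":0,"ry":0,"rz":0},{"x":0,"y":3,"z":0,"rx":0,"ry":0,"rz":0},{"x":0,"y":3,"z":0,"rx":0,"ry":0,"rz":0},{"x":0,"y":3,"z":0,"rx":0,"ry":0,"rz":0},{"x":0,"y":1.5,"z":0,"rx":0,"ry":0,"rz":0},{"x":0,"y":0,"z":0,"rx":0,"ry":0,"rz":0}])

```text
clock: 2.95
position: [0.6149, -0.1856, 0.0477]
ee_rot: [-1.573, 0.121, -0.123]
force: [0.3, 0.0, -0.9]
width: 0.999
```

```bash
python3 -c "
from h import *
plan((.6185,-.1735,.044),1)
im=arm.get_image('wrist');cv2.imwrite('pics/w2.png',im)"
```

```text
t 2.95 pos [ 0.6149 -0.1856  0.0477] F [ 0.3  0.  -0.9] w 9.17 rot left [ 0.006 -0.015  0.001]
[0.17, 0.37, 1.25] [0.006, -0.015, 0.001]
```

View pics/w2.png

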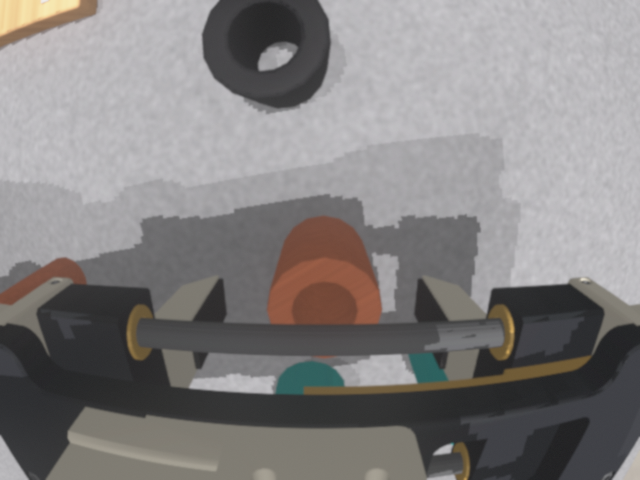

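The tool drifted 12 mm in y. I'll correct that and recheck before closing.

Emit:
move_arm(series=[{"x":0.1,"y":0.2,"z":0.6,"rx":0.003,"ry":-0.008,"rz":0},{"x":0.1,"y":0.2,"z":0.5,"rx":0.003,"ry":-0.008,"rz":0},{"x":0,"y":0,"z":0,"rx":0,"ry":0,"rz":0}])

```text
clock: 3.38
position: [0.6212, -0.1745, 0.0472]
ee_rot: [-1.568, 0.103, -0.114]
force: [-0.1, -0.6, -0.1]
width: 0.998
```

```bash
python3 -c "
from h import *
plan((.6185,-.1735,.044),1)
s=arm.observe()
im=arm.get_image('wrist');cv2.imwrite('pics/w3.png',im[200:380,200:440])
print(wonz(s,(325,304),.064))"
```

```text
t 3.38 pos [ 0.6212 -0.1745  0.0472] F [-0.1 -0.6 -0.1] w 9.16 rot left [-0.     0.002  0.007]
[-0.29, 0.32, 0.06] [-0.0, 0.002, 0.007]
[ 0.62557059 -0.15967618  0.064     ]
```

View pics/w3.png

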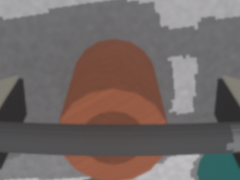

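```bash
python3 -c "
from h import *
s=arm.observe()
print(wonz(s,(313,334),.064))"
```

```text
[ 0.61939191 -0.17213985  0.064     ]
```

Emit:
move_arm(series=[{"x":-0.2,"y":0.3,"z":0.1,"rx":0,"ry":0,"rz":0},{"x":0,"y":0,"z":0,"rx":0,"ry":0,"rz":0}])

```text
clock: 3.68
position: [0.6193, -0.1735, 0.0444]
ee_rot: [-1.569, 0.103, -0.115]
force: [-0.1, 0.5, 0.0]
width: 1.0
```

Emit:
move_arm(series=[{"x":0,"y":0,"z":0,"rx":0,"ry":0,"rz":0},{"x":0,"y":0,"z":0,"rx":0,"ry":0,"rz":0},{"x":0,"y":0,"z":0,"rx":0,"ry":0,"rz":0},{"x":0,"y":0,"z":0,"rx":0,"ry":0,"rz":0},{"x":0,"y":0,"z":0,"rx":0,"ry":0,"rz":0},{"x":0,"y":0,"z":0,"rx":0,"ry":0,"rz":0}], jaw=3.5, newtons=20)

```text
clock: 4.42
position: [0.6192, -0.1738, 0.0444]
ee_rot: [-1.569, 0.103, -0.115]
force: [-0.8, -0.0, 0.8]
width: 0.471
```

```bash
python3 -c "
from h import *
plan((.4942,.2294,.15),9)
s=arm.observe()
im=arm.get_image('wrist');cv2.imwrite('pics/w4.png',im)"
```

```text
t 4.42 pos [ 0.6192 -0.1738  0.0444] F [-0.8 -0.   0.8] w 4.32 rot left [0.    0.001 0.008]
[-1.99, -1.19, 4.24] [0.0, 0.0, 0.001]
[-1.99, -1.19, 4.24] [0.0, 0.0, 0.001]
```

View pics/w4.png

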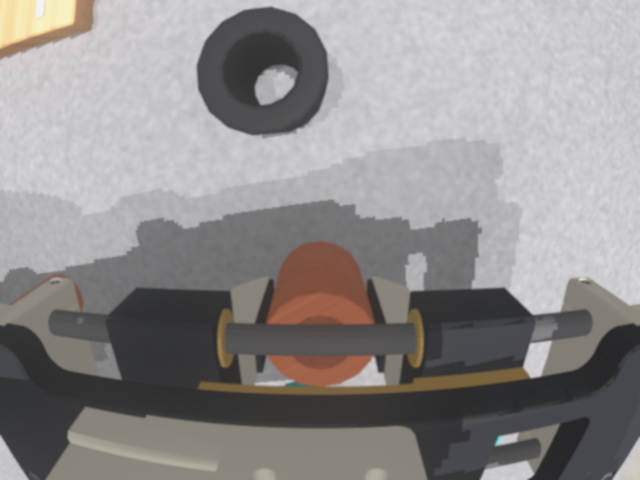

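The tube is gripped, with the opening at about 43–44 mm. Lifting, then carrying it over.

Emit:
move_arm(series=[{"x":0,"y":-3,"z":0,"rx":0,"ry":0,"rz":0.007},{"x":0,"y":-4,"z":0,"rx":0,"ry":0,"rz":0},{"x":0,"y":-4,"z":0,"rx":0,"ry":0,"rz":0},{"x":-1,"y":0,"z":2.5,"rx":0,"ry":0,"rz":0},{"x":-2,"y":0,"z":4,"rx":0,"ry":0,"rz":0},{"x":-2,"y":0,"z":4.2,"rx":0,"ry":0,"rz":0},{"x":-2,"y":0,"z":4.2,"rx":0,"ry":0,"rz":0},{"x":-2,"y":0,"z":4.2,"rx":0,"ry":0,"rz":0},{"x":-2,"y":0,"z":4.2,"rx":0,"ry":0,"rz":0},{"x":-2,"y":0,"z":4.2,"rx":0,"ry":0,"rz":0},{"x":-2,"y":0,"z":4.2,"rx":0,"ry":0,"rz":0},{"x":-2,"y":0,"z":3,"rx":0,"ry":0,"rz":0}])

```text
clock: 5.98
position: [0.4956, 0.2006, 0.1557]
ee_rot: [-1.569, 0.116, -0.114]
force: [0.5, 0.4, -0.9]
width: 0.473
```

```bash
python3 -c "
from h import *
plan((.4942,.2294,.15),3)"
```

```text
t 5.97 pos [0.4956 0.2006 0.1557] F [ 0.5  0.4 -0.9] w 4.34 rot left [ 0.001 -0.006 -0.001]
[-0.18, 0.19, 0.94] [0.0, -0.002, -0.0]
[-0.18, 0.19, 0.94] [0.0, -0.002, -0.0]
```

Emit:
move_arm(series=[{"x":-0.3,"y":0,"z":0.9,"rx":0,"ry":0,"rz":0},{"x":-0.1,"y":0,"z":0.5,"rx":0,"ry":-0.005,"rz":0},{"x":0,"y":0,"z":0,"rx":0,"ry":0,"rz":0},{"x":0,"y":0,"z":0,"rx":0,"ry":0,"rz":0}])

```text
clock: 6.48
position: [0.493, 0.216, 0.1554]
ee_rot: [-1.57, 0.11, -0.108]
force: [0.3, -0.2, -1.1]
width: 0.466
```

```bash
python3 -c "
from h import *
s=arm.observe()
plan((.4942,.2294,.15),2)
im=arm.get_image('wrist');cv2.imwrite('pics/w5.png',im)
im=arm.get_image('scene');cv2.imwrite('pics/s5.png',im)
plan((.4942,.2294,.15),1)"
```

```text
t 6.47 pos [0.493  0.216  0.1554] F [ 0.3 -0.2 -1.1] w 4.28 rot left [ 0.002  0.002 -0.001]
[-0.03, 0.27, 0.67] [0.001, 0.001, -0.001]
[-0.04, 0.27, 0.67] [0.001, 0.001, -0.001]
t 6.58 pos [0.493  0.2161 0.1555] F [-0.4 -0.1 -1.9] w 4.34 rot left [ 0.002  0.002 -0.001]
[-0.06, 0.54, 1.33] [0.002, 0.002, -0.001]
```

View pics/w5.png

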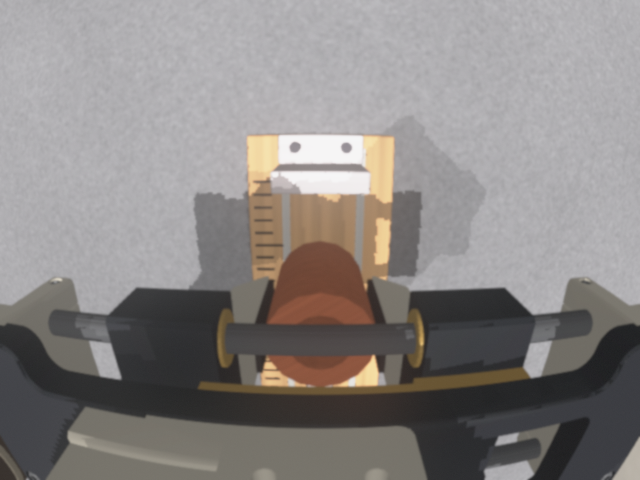

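View pics/s5.png

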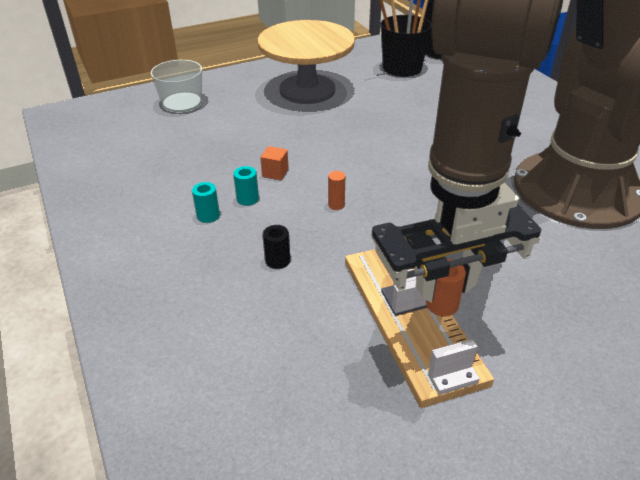

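The wrist view shows the fixed jaw's plate top at columns 272–370 with its lower edge at row 193, aligned with the tube. I'll cross-check the jaw face from the wrist.

```bash
python3 -c "
from h import *
s=arm.observe()
e=np.array([.50243,.28778,.02]);Y=np.array([.1397,.9902,0]);X=np.array([.9902,-.1397,0])
for p in((272,193),(370,193),(272,170),(370,170),(321,193)):
  w=wonz(s,p,.075);print(p,w.round(4),((w-e)@X).round(4),((w-e)@Y).round(4))
for p in((247,136),(394,136)):
  w=wonz(s,p,.02);print(p,w.round(4),((w-e)@X).round(4),((w-e)@Y).round(4))
# held tube rim
w=wonz(s,(320,347),.1755);print(w)
"
```

```text
(272, 193) [0.4704 0.2586 0.075 ] -0.0277 -0.0333
(370, 193) [0.5285 0.2506 0.075 ] 0.031 -0.0332
(272, 170) [0.4726 0.2723 0.075 ] -0.0274 -0.0195
(370, 170) [0.53   0.2644 0.075 ] 0.0306 -0.0193
(321, 193) [0.4994 0.2544 0.075 ] 0.0016 -0.0334
(247, 136) [0.4502 0.2953 0.02  ] -0.0528 0.0002
(394, 136) [0.5573 0.2804 0.02  ] 0.0554 0.0004
[0.49336943 0.21461766 0.1755    ]
```

Emit:
move_arm(series=[{"x":0,"y":0,"z":0.8,"rx":0,"ry":0,"rz":0},{"x":0,"y":0,"z":0.5,"rx":0,"ry":0,"rz":0},{"x":0,"y":1.5,"z":0,"rx":0,"ry":0,"rz":0},{"x":0,"y":1.5,"z":0,"rx":0,"ry":0,"rz":0},{"x":0,"y":1.5,"z":0,"rx":0,"ry":0,"rz":0},{"x":0,"y":1,"z":0,"rx":0,"ry":0,"rz":0},{"x":0,"y":0.5,"z":0,"rx":0,"ry":0,"rz":0},{"x":0,"y":0,"z":0,"rx":0,"ry":0,"rz":0}])

```text
clock: 7.58
position: [0.4944, 0.2284, 0.0898]
ee_rot: [-1.571, 0.113, -0.107]
force: [0.7, 0.1, -1.3]
width: 0.467
```

```bash
python3 -c "
from h import *
plan((.495,.2294,.065),1)"
```

```text
t 7.58 pos [0.4944 0.2284 0.0898] F [ 0.7  0.1 -1.3] w 4.29 rot left [ 0.003  0.    -0.003]
[0.06, 2.48, 0.11] [0.003, 0.0, -0.003]
```

Emit:
move_arm(series=[{"x":0,"y":0.9,"z":0.1,"rx":0,"ry":0,"rz":0},{"x":0,"y":0.8,"z":0,"rx":0,"ry":0,"rz":0},{"x":0,"y":0.5,"z":0,"rx":0,"ry":0,"rz":0},{"x":0,"y":0,"z":0,"rx":0,"ry":0,"rz":0},{"x":0,"y":0,"z":0,"rx":0,"ry":0,"rz":0}])

```text
clock: 8.2
position: [0.4951, 0.2298, 0.067]
ee_rot: [-1.57, 0.112, -0.108]
force: [-0.1, -0.4, -1.1]
width: 0.467
```

```bash
python3 -c "
from h import *
plan((.495,.2294,.065),1)"
```

```text
t 8.2 pos [0.4951 0.2298 0.067 ] F [-0.1 -0.4 -1.1] w 4.29 rot left [ 0.002  0.    -0.002]
[-0.0, 0.2, -0.04] [0.002, 0.0, -0.002]
```

Emit:
move_arm(series=[{"x":0,"y":0.2,"z":0,"rx":0,"ry":0,"rz":0},{"x":0,"y":0.1,"z":0,"rx":0,"ry":0,"rz":0},{"x":0,"y":0,"z":0,"rx":0,"ry":0,"rz":0}])

```text
clock: 8.57
position: [0.4953, 0.2299, 0.0644]
ee_rot: [-1.57, 0.111, -0.109]
force: [0.6, -0.6, -1.6]
width: 0.474
```

Emit:
move_arm(series=[{"x":0,"y":0.1,"z":0,"rx":0,"ry":0,"rz":0},{"x":0,"y":0,"z":0,"rx":0,"ry":0,"rz":0}])

```text
clock: 8.82
position: [0.4954, 0.23, 0.0645]
ee_rot: [-1.57, 0.11, -0.11]
force: [-0.2, -1.1, -0.8]
width: 0.473
```

It has stopped descending at z 0.0645, so it is resting on the bed. Releasing.

Emit:
move_arm(series=[{"x":0,"y":0,"z":0,"rx":0,"ry":0,"rz":0},{"x":0,"y":0,"z":0,"rx":0,"ry":0,"rz":0},{"x":0,"y":0,"z":0,"rx":0,"ry":0,"rz":0},{"x":0,"y":0,"z":0,"rx":0,"ry":0,"rz":0}], jaw=7.5)

```text
clock: 9.32
position: [0.4958, 0.2302, 0.0645]
ee_rot: [-1.569, 0.11, -0.11]
force: [0.2, 0.5, -0.5]
width: 0.806
```

```bash
python3 -c "
from h import *
s=arm.observe()
im=arm.get_image('wrist');cv2.imwrite('pics/w6.png',im)
plan((.4767,.1056,.15),4)"
```

```text
t 9.38 pos [0.4958 0.2303 0.0645] F [0.1 0.5 0.5] w 7.43 rot left [0.001 0.    0.   ]
[-0.04, -2.13, -3.16] [0.0, 0.0, 0.0]
[-0.04, -2.13, -3.15] [0.0, 0.0, 0.0]
```

View pics/w6.png

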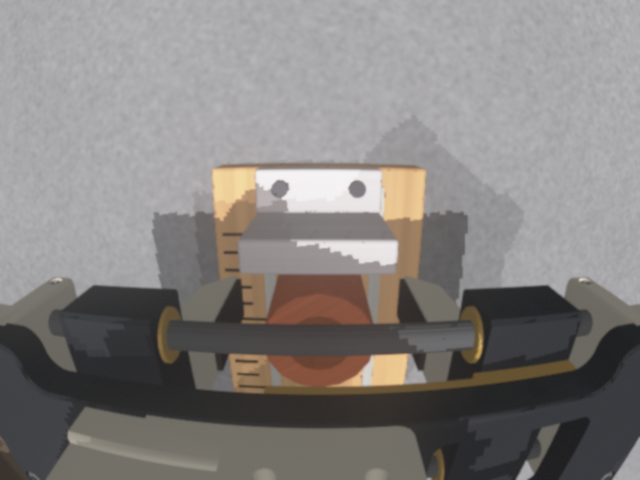

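The tube stands upright just in front of the fixed jaw. Next, straight up and back over the grip fin.

Emit:
move_arm(series=[{"x":0,"y":-2.5,"z":0,"rx":0,"ry":0,"rz":0},{"x":0,"y":-3,"z":0,"rx":0,"ry":0,"rz":0},{"x":0,"y":-3,"z":0,"rx":0,"ry":0,"rz":0},{"x":0,"y":-1,"z":-2,"rx":0,"ry":0,"rz":0},{"x":0,"y":0,"z":-3.5,"rx":0,"ry":0,"rz":0},{"x":0,"y":0,"z":-3.5,"rx":0,"ry":0,"rz":0},{"x":0,"y":0,"z":-2.5,"rx":0,"ry":0,"rz":0},{"x":0,"y":0,"z":0,"rx":0,"ry":0,"rz":0},{"x":0,"y":0,"z":0,"rx":0,"ry":0,"rz":0}])

```text
clock: 10.5
position: [0.4794, 0.1147, 0.1628]
ee_rot: [-1.568, 0.108, -0.109]
force: [-0.3, 0.7, -0.3]
width: 0.817
```

```bash
python3 -c "
from h import *
s=arm.observe()
im=arm.get_image('wrist');cv2.imwrite('pics/w7.png',im)
plan((.4767,.1056,.15),2)"
```

```text
t 10.55 pos [0.4793 0.1147 0.1628] F [ 0.1 -0.4 -0.4] w 7.48 rot left [0.001 0.002 0.001]
[-0.07, 0.64, -0.47] [0.0, 0.001, 0.0]
[-0.07, 0.64, -0.47] [0.0, 0.001, 0.0]
```

View pics/w7.png

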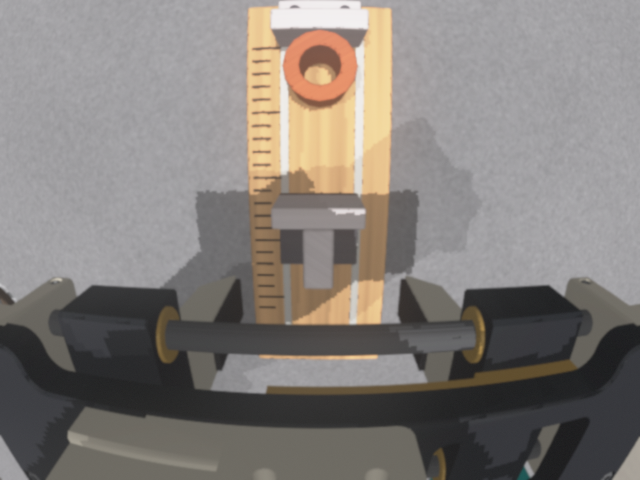

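The tube stands centred near the fixed jaw, with its rim at (320,67). The fin top is at columns 303–334, rows 228–289.

```bash
python3 -c "
from h import *
s=arm.observe()
e=np.array([.50243,.28778,.02]);Y=np.array([.1397,.9902,0]);X=np.array([.9902,-.1397,0])
for p,z in(((320,67),.084),((303,289),.075),((334,289),.075),((303,228),.075),((334,228),.075),((272,210),.075),((364,210),.075)):
  w=wonz(s,p,z);print(p,w.round(4),((w-e)@X).round(4),((w-e)@Y).round(4)+.033)
t=e-.184*Y;t[2]=.062;print(t);plan(t,1)
"
```

```text
(320, 67) [0.4956 0.227  0.084 ] 0.0017 -0.0281
(303, 289) [0.465  0.0896 0.075 ] -0.0093 -0.1684
(334, 289) [0.4855 0.0868 0.075 ] 0.0113 -0.1684
(303, 228) [0.4715 0.1313 0.075 ] -0.0088 -0.1263
(334, 228) [0.4908 0.1286 0.075 ] 0.0107 -0.1263
(272, 210) [0.454  0.1455 0.075 ] -0.0281 -0.11460000000000001
(364, 210) [0.5109 0.1376 0.075 ] 0.0294 -0.11449999999999999
[0.4767252 0.1055832 0.062    ]
t 10.55 pos [0.4793 0.1147 0.1628] F [ 0.1 -0.4 -0.4] w 7.48 rot left [0.001 0.002 0.001]
[-0.14, 10.08, -0.94] [0.001, 0.002, 0.001]
```

Emit:
move_arm(series=[{"x":-0.05,"y":0,"z":-0.9,"rx":0,"ry":0,"rz":0},{"x":0,"y":2,"z":0,"rx":0,"ry":0,"rz":0},{"x":0,"y":2,"z":0,"rx":0,"ry":0,"rz":0},{"x":0,"y":2,"z":0,"rx":0,"ry":0,"rz":0},{"x":0,"y":1.5,"z":0,"rx":0,"ry":0,"rz":0},{"x":0,"y":0.8,"z":0,"rx":0,"ry":0,"rz":0},{"x":0,"y":0,"z":0,"rx":0,"ry":0,"rz":0}])

```text
clock: 11.42
position: [0.4783, 0.1079, 0.0776]
ee_rot: [-1.567, 0.103, -0.106]
force: [-1.4, -0.1, -0.1]
width: 0.816
```

```bash
python3 -c "
from h import *
plan((.4773,.1055,.058),1)"
```

```text
t 11.43 pos [0.4783 0.1079 0.0776] F [-1.4 -0.1 -0.1] w 7.49 rot left [-0.001  0.007  0.002]
[-0.07, 1.96, -0.25] [-0.001, 0.007, 0.002]
```

Emit:
move_arm(series=[{"x":0,"y":1,"z":-0.2,"rx":0,"ry":0.006,"rz":0},{"x":0,"y":0.8,"z":0,"rx":0,"ry":0,"rz":0},{"x":0,"y":0.2,"z":0,"rx":0,"ry":0,"rz":0},{"x":0,"y":0,"z":0,"rx":0,"ry":0,"rz":0}])

```text
clock: 11.92
position: [0.4789, 0.1059, 0.0572]
ee_rot: [-1.567, 0.106, -0.112]
force: [-0.5, -0.3, -0.5]
width: 0.815
```

```bash
python3 -c "
from h import *
plan((.4773,.1055,.058),1)"
```

```text
t 11.93 pos [0.4789 0.1059 0.0572] F [-0.5 -0.3 -0.5] w 7.49 rot left [-0.002  0.001  0.004]
[-0.15, -0.08, -0.06] [-0.002, 0.001, 0.004]
```

Emit:
move_arm(series=[{"x":-0.15,"y":0,"z":0,"rx":0,"ry":0,"rz":0},{"x":0,"y":0,"z":0,"rx":0,"ry":0,"rz":0},{"x":0,"y":0,"z":0,"rx":0,"ry":0,"rz":0},{"x":0,"y":0,"z":0,"rx":0,"ry":0,"rz":0},{"x":0,"y":0,"z":0,"rx":0,"ry":0,"rz":0},{"x":0,"y":0,"z":0,"rx":0,"ry":0,"rz":0},{"x":0,"y":0,"z":0,"rx":0,"ry":0,"rz":0}], jaw=1.2, newtons=15)

```text
clock: 12.8
position: [0.4769, 0.1063, 0.0577]
ee_rot: [-1.567, 0.107, -0.112]
force: [0.0, 0.4, 1.9]
width: 0.219
```

The fin is pinched at a 20 mm opening. Sliding gently.

Emit:
move_arm(series=[{"x":0,"y":0,"z":0.3,"rx":0,"ry":0,"rz":0},{"x":0,"y":0,"z":0.5,"rx":0,"ry":0,"rz":0},{"x":0,"y":0,"z":0.5,"rx":0,"ry":0,"rz":0},{"x":0,"y":0,"z":0.5,"rx":0,"ry":0,"rz":0}])

```text
clock: 13.3
position: [0.4795, 0.124, 0.0578]
ee_rot: [-1.568, 0.108, -0.113]
force: [-0.8, -1.4, 3.2]
width: 0.218
```

```bash
cat > k.py <<'E'
from h import *
s=arm.observe();e=np.array([.50243,.28778,.02]);Y=np.array([.1397,.9902,0]);X=np.array([.9902,-.1397,0])
d=np.array(s["position"])-e
c=.135+(d@Y+.033)+.036
print("x",(d@X).round(4),"y",(d@Y).round(4),"carriage~",c.round(4)); plan(e-.113*Y+np.array([0,0,.037]),1)
print("torque",s["ft_torque"])
E
python3 k.py
```

```text
x 0.0001 y -0.1654 carriage~ 0.0386
t 13.3 pos [0.4795 0.124  0.0578] F [-0.8 -1.4  3.2] w 2.01 rot left [-0.    -0.001  0.003]
[-0.02, 0.08, 5.24] [-0.0, -0.001, 0.003]
torque [-0.34219798  0.24810073 -0.14108582]
```

Emit:
move_arm(series=[{"x":0,"y":0,"z":0.5,"rx":0,"ry":0,"rz":0},{"x":0,"y":0,"z":0.6,"rx":0,"ry":0,"rz":0},{"x":0,"y":0,"z":0.6,"rx":0,"ry":0,"rz":0},{"x":0,"y":0,"z":0.6,"rx":0,"ry":0,"rz":0},{"x":0,"y":0,"z":0.6,"rx":0,"ry":0,"rz":0},{"x":0,"y":0,"z":0.5,"rx":0,"ry":0,"rz":0},{"x":0,"y":0,"z":0.3,"rx":0,"ry":0,"rz":0},{"x":0,"y":0,"z":0,"rx":0,"ry":0,"rz":0}])

```text
clock: 14.3
position: [0.4853, 0.1643, 0.0577]
ee_rot: [-1.567, 0.107, -0.112]
force: [-0.7, -0.4, 1.7]
width: 0.221
```

```bash
python3 k.py; python3 -c "
from h import *
cv2.imwrite('pics/w8.png',arm.get_image('wrist'))"
```

```text
x 0.0003 y -0.1247 carriage~ 0.0793
t 14.3 pos [0.4853 0.1643 0.0577] F [-0.7 -0.4  1.7] w 2.03 rot left [-0.001  0.     0.003]
[-0.03, 0.08, 1.17] [-0.001, 0.0, 0.003]
torque [-0.05053724  0.10838747 -0.10889731]
```

View pics/w8.png

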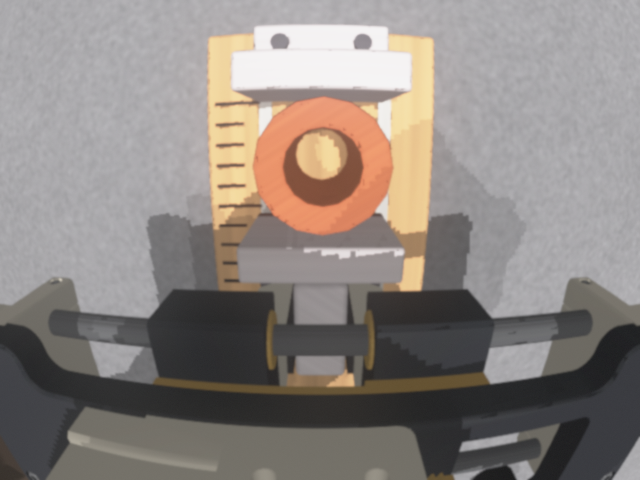

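The tube stands between the jaws with a few mm left, so I'll creep in and watch the force.

Emit:
move_arm(series=[{"x":0,"y":0,"z":0.3,"rx":0,"ry":0,"rz":0},{"x":0,"y":0,"z":0.3,"rx":0,"ry":0,"rz":0},{"x":0,"y":0,"z":0.2,"rx":0,"ry":0,"rz":0},{"x":0,"y":0,"z":0,"rx":0,"ry":0,"rz":0}])

```text
clock: 14.85
position: [0.4864, 0.1719, 0.0578]
ee_rot: [-1.568, 0.108, -0.113]
force: [-0.2, -0.6, 1.8]
width: 0.222
```

```bash
python3 k.py
```

```text
x 0.0003 y -0.117 carriage~ 0.087
t 14.85 pos [0.4864 0.1719 0.0578] F [-0.2 -0.6  1.8] w 2.04 rot left [-0.    -0.     0.003]
[-0.03, 0.08, 0.4] [-0.0, -0.0, 0.003]
torque [-0.15460495  0.18326727 -0.09785075]
```

Emit:
move_arm(series=[{"x":0,"y":0,"z":0.15,"rx":0,"ry":0,"rz":0},{"x":0,"y":0,"z":0.15,"rx":0,"ry":0,"rz":0},{"x":0,"y":0,"z":0,"rx":0,"ry":0,"rz":0}])

```text
clock: 15.22
position: [0.4865, 0.173, 0.0578]
ee_rot: [-1.571, 0.11, -0.114]
force: [0.4, 0.3, 2.5]
width: 0.213
```

Emit:
move_arm(series=[{"x":0,"y":0,"z":0.1,"rx":0,"ry":0,"rz":0},{"x":0,"y":0,"z":0.1,"rx":0,"ry":0,"rz":0}])

```text
clock: 15.48
position: [0.4865, 0.1731, 0.0579]
ee_rot: [-1.574, 0.111, -0.114]
force: [-1.9, -6.0, 6.7]
width: 0.217
```

```bash
python3 k.py
```

```text
x 0.0003 y -0.1157 carriage~ 0.0883
t 15.47 pos [0.4865 0.1731 0.0579] F [-1.9 -6.   6.7] w 1.99 rot left [ 0.006 -0.003  0.002]
[-0.03, 0.09, 0.27] [0.006, -0.003, 0.002]
torque [-1.20727967  0.36990432  0.00438492]
```

Sliding has stalled with the reaction at about 6 N against closing, so both jaws should be touching. Checking visually.

```bash
python3 -c "
from h import *
cv2.imwrite('pics/w9.png',arm.get_image('wrist'))
cv2.imwrite('pics/s9.png',cv2.resize(arm.get_image('scene')[220:420,320:520],None,fx=3,fy=3))"
```

```text
(no output)
```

View pics/w9.png

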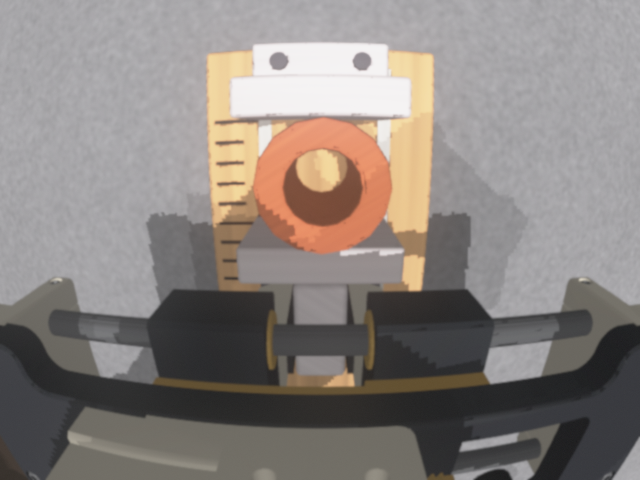

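View pics/s9.png

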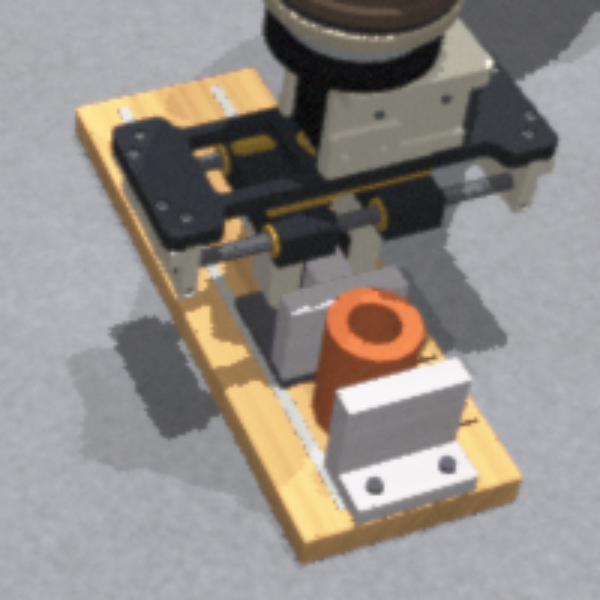

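```bash
python3 -c "
from h import *
s=arm.observe();Y=np.array([.1397,.9902,0]);e=np.array([.50243,.28778,.02])
a=wonz(s,(320,117),.075);b=wonz(s,(320,249),.075);t=wonz(s,(323,185),.084)
print((a-b)@Y,(t-a)@Y,(a-e)@Y)
plan(s['position'],1)"
```

```text
0.04430962262188309 -0.020793050407116886 -0.034734380399906555
t 15.57 pos [0.4865 0.1731 0.0579] F [-0.9 -6.4  8.3] w 1.99 rot left [ 0.006 -0.003  0.002]
[0.0, 0.0, 0.0] [0.006, -0.003, 0.002]
```

The measured gap is 44.3 mm, so carriage is about 0.0907 and both jaws touch. Releasing and lifting clear.

Emit:
move_arm(series=[{"x":0,"y":0,"z":0,"rx":0,"ry":0,"rz":0},{"x":0,"y":0,"z":0,"rx":0,"ry":0,"rz":0},{"x":0,"y":0,"z":0,"rx":0,"ry":0,"rz":0},{"x":0,"y":0,"z":0,"rx":0,"ry":0,"rz":0}], jaw=6)

```text
clock: 16.08
position: [0.4868, 0.1751, 0.0578]
ee_rot: [-1.571, 0.109, -0.113]
force: [-0.3, -0.3, -0.6]
width: 0.604
```

Emit:
move_arm(series=[{"x":0,"y":-1.5,"z":0,"rx":0,"ry":0,"rz":0},{"x":0,"y":-2.5,"z":0,"rx":0,"ry":0,"rz":0},{"x":0,"y":-3,"z":0,"rx":0,"ry":0,"rz":0},{"x":0,"y":-2,"z":0,"rx":0,"ry":0,"rz":0},{"x":0,"y":0,"z":0,"rx":0,"ry":0,"rz":0},{"x":0,"y":0,"z":0,"rx":0,"ry":0,"rz":0}])

```text
clock: 16.82
position: [0.4866, 0.1761, 0.1541]
ee_rot: [-1.57, 0.107, -0.113]
force: [-0.3, -0.4, 0.1]
width: 0.653
```

```bash
python3 -c "
from h import *
s=arm.observe();print(s['clock'],s['position'],s['width'])
cv2.imwrite('pics/w10.png',arm.get_image('wrist'))"
```

```text
16.825 [0.48659824 0.17614115 0.15414568] 0.6533495200302399
```

View pics/w10.png

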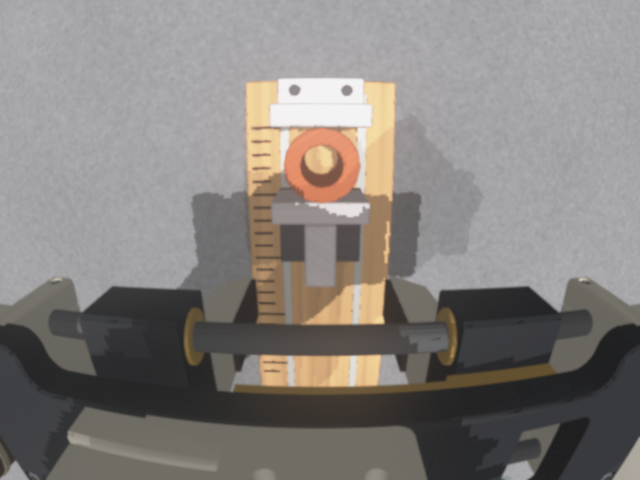

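```bash
python3 -c "
from h import *
s=arm.observe();Y=np.array([.1397,.9902,0]);X=np.array([.9902,-.1397,0]);e=np.array([.50243,.28778,.02])
a=wonz(s,(321,126.5),.075);b=wonz(s,(320,204),.075);t=wonz(s,(322,165),.084)
print((a-b)@Y,(t-a)@Y,(t-e)@X)
cv2.imwrite('pics/w10c.png',cv2.resize(cv2.imread('pics/w10.png')[80:240,230:410],None,fx=4,fy=4,interpolation=2)[:600])"
```

```text
0.04588239385832963 -0.021663694757838643 0.0019608431491862526
```

View pics/w10c.png

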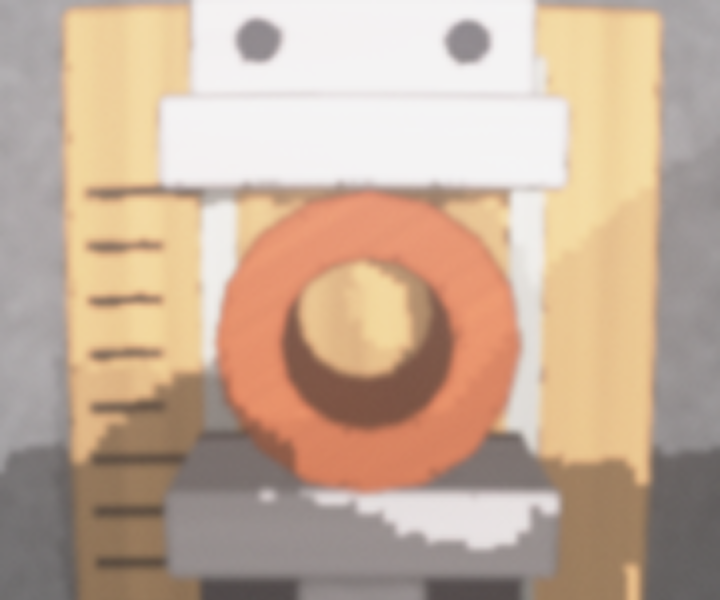

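```bash
python3 -c "
from cell import arm
print(arm.sign_off())"
```

```text
the job is handed in; nothing more can be done
None
```

The orange hollow tube now stands on the bed against the fixed jaw, with the moving jaw closed on it. I handed the job in at about 17 s. I left the black and turquoise tubes, the rod and the block alone. I closed the moving jaw by its fin until it stalled at about 6 N, then let go and lifted clear.

Last checks, all from the wrist camera:
- **Tube position:** it stands upright about 2 mm off the middle line, with its centre 21–22 mm from the fixed jaw's face (22 mm means touching).
- **Jaw gap:** it measured 44.3 mm while I still held the fin. After release I got 45–46 mm, depending on which pixel row I took as the edge. That puts the carriage at about 0.089–0.091, against the required 0.085.
- **Disagreement:** working from the arm's position instead, the carriage came out at 0.088 while still gripped. That is about 2–3 mm off the camera figure, close to the 2 mm calibration error, and still inside the limit.
- **Jaw tilt:** I did not measure it directly. At 6 N it should stay well below the 0.2 rad limit, and the jaw looks upright in the pictures.
- **Arm tracking:** on the way down to the tube the arm drifted 12 mm sideways; I corrected that before gripping.

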